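Offer up the cover of an instrument box and hold it over its screw holes

ROBOT

A 6-joint arm with a two-finger parallel gripper is mounted at the origin on the work surface; the furniture and walls round the work are solid. World frame = base frame: x ahead of the robot, y to its left, z up, the work surface at z = 0. Lengths are in mm, angles in degrees, forces in N, time in s.
With the tool pointing down it reaches from about 350 to 850 mm from the base axis. Payload 8.1 kg.
Tool frame: the origin (TCP) lies on the centre line of the jaws, within the pads' length; the fingertips stand 19 mm ahead of it and the grasp point (between the pads) is the TCP; z points along the fingers, y is the line along which they close (so a half turn about z gives the same grasp; the last joint's range is limited). The gripper opens to 85 mm and grips with 20 to 120 N. Pads are 22 mm wide; open, the fingers measure 114 mm over their backs; the gripper's body (76 mm by 85 mm) begins 54 mm behind the grasp point. The pads swing forward as they close: fully open they stand 13 mm farther back than shut.
Start: joints at [72.055, 7.471, 85.268, -0, 87.261, -4.893], TCP at [135.478, 584.509, 250.292] pointing down, gripper open.
Joint ranges: [-169.43, 169.43], [-51.17, 129.36], [1.28, 143.12], [-76.62, 256.62], [0, 156.53], [-152.29, 152.29]. Speed limits (degrees/s): [136.94, 136.94, 159.86, 180, 180, 180].

INTERFACE

Orientations are given as [roll, pitch, yaw] about the fixed x, y, z axes, in that order (R = Rz(yaw) Ry(pitch) Rx(roll)).
In Python, from bench import r gives the robot as it stands. The module is installed in compiled form; this text tells all that it offers.
- The arm moves only by the tool servo_tool, never from a script. Its arguments are lists of equal length, an entry for each row: "fingers": the finger opening in m, from 0 to 0.0854; "linear": the shift along the tool's x, y, z in m, a list of three; "rotation": the turn, a rotation vector about the tool's x, y, z in degrees, a list of three. A call has 1 to 10 rows; each row is the pose to reach, as a shift and turn from the pose commanded when the call began, along the tool's axes at that moment; what a row does not reach only later rows make up. A row lasts 1/10 s, in which the tool goes at most 50 mm and 8.59 degrees, less where a joint would pass 70% of its speed; a pose out of reach is approached as far as the arm can. A call with a gripper value outside its range is refused whole. The fingers move at their own pace and stop on an object; "force" is the grip in N (left out, the last holds). Time passes only in rows, so rows that repeat a pose let the fingers close. It gives the time, the measured TCP pose, the force, the opening and the grip force at its end, in the units of the state.
- r.sense(): the state, without advancing time (a new reading comes with each control period).
- r.snapshot(name): name is "scene" or "top"; returns a dict with "frame" (384x512x3 uint8, red, green, blue), "fx", "fy", "cx", "cy" (pixels), "k1" (the pictures are not rectified: a ray, as slopes to the right and down, at radius r is drawn at 1 + k1 r^2 times it, then the intrinsics apply), "camera_from_world" (4x4, takes a point from world to camera coordinates). Camera axes: x right, y up, looking along -z (the intrinsics and any distortion apply to the point x, -y, -z); pixel columns grow to the right and rows downward; lengths in mm; the calibration is good to about 2 mm. A picture is of the moment at which its call begins. There is no depth.
- r.hand_in(): hands the job in; it is judged then, once.
The state is a dict: "time": time; "joint_pos": joint angles; "qd": joint speeds; "joint_efforts": joint torques, N m; "tool_pos": TCP position; "tcp_rot": TCP orientation; "ft_force": force on the tool from outside, world axes, zero at the start; "wrist_torque": the same for the moment, N m; "finger_gap": finger opening in mm; "grip_force": force on a finger pad.
Only numpy, scipy, OpenCV 4.12 (cv2) and the standard library are available. Lean on these libraries where they do the work, as an engineer would, in place of code of your own. Each camera call takes 0.05 s, during which the arm holds its last target. There are 200 camera calls.

TASK

Pick up the aluminium cover plate by its black handle and lower it gently onto the open grey instrument box, its lamp hole at the red lamp's end, until you feel it touch the rim with its four screw holes over the threaded holes. Then raise it about 1 cm and keep holding it there, level, still and with the four holes over the threaded holes, so that a colleague can start the screws; the program finishes while holding the cover in the air, nothing is let go. Leave the blue terminal block and the solder reel where they are.

Things in the scene. Friction and masses are not known exactly. Their poses are not given: they have to be found in the camera images.
- cover: Loose aluminium cover plate flat on the table, 90 (x) x 130 (y) x 4 mm, 0.20 to 0.33 kg, black bow handle on top. Origin: centre of its underside; z up. 8 mm through holes at x = +-36, y = +-56 mm; a 14 mm lamp hole at x = 0, y = +46 mm marks its +y end. Start yaw within 0.5 rad of zero (+y roughly to the robot's left). It lies left or right, the box on the other side.
- cover_handle (a point): Middle of the cover's handle bar, 34 mm above the cover's underside. The bar is 12 mm thick (cover x), 16 mm tall (26 to 42 mm above the underside) and 68 mm long (cover y), on two posts at y = +-27 mm; open beneath between them.
- box: Open grey box, not movable sideways, 90 (x) x 130 (y) x 45 mm, 4 mm walls. Origin: centre of its underside, held 6 to 26 mm above the table (varies) by rubber feet that give about 1 mm per 4 N pressed (8 mm at most) and spring back. Rim and four corner posts level at 45 mm above the origin; all inside is lower. A red lamp inside at x = 0, y = +46 mm marks the +y end. Yaw within 0.35 rad of zero. Seated, the cover has its x, y and yaw.
- terminal_block: Loose blue terminal block, 16 x 46 x 16 mm, between the box and the cover; must not be moved. Beyond it and to its right an oscilloscope about 0.2 m tall stands at the back (x above 0.55 m, y from -0.03 to -0.33 m): carry the cover past it in a straight line or higher. Origin at the centre of its underside.
- solder_reel: Loose reel of solder with blue flanges, 64 mm across, 43 mm tall, at the left; must not be moved. Origin at the centre of its underside.
- cover_hole_a (a point): Centre of an 8 mm screw hole of the cover at its underside, at x = 36, y = 56 mm of the cover. It belongs over box_hole_a.
- box_hole_a (a point): Centre of the dark 5 mm threaded hole (brass ring round it) in the top of a corner post of the box, level with the rim, at x = 36, y = 56 mm of the box.
- cover_hole_b (a point): Centre of an 8 mm screw hole of the cover at its underside, at x = -36, y = 56 mm of the cover. It belongs over box_hole_b.
- box_hole_b (a point): Centre of the dark 5 mm threaded hole (brass ring round it) in the top of a corner post of the box, level with the rim, at x = -36, y = 56 mm of the box.
- cover_hole_c (a point): Centre of an 8 mm screw hole of the cover at its underside, at x = -36, y = -56 mm of the cover. It belongs over box_hole_c.
- box_hole_c (a point): Centre of the dark 5 mm threaded hole (brass ring round it) in the top of a corner post of the box, level with the rim, at x = -36, y = -56 mm of the box.
- cover_hole_d (a point): Centre of an 8 mm screw hole of the cover at its underside, at x = 36, y = -56 mm of the cover. It belongs over box_hole_d.
- box_hole_d (a point): Centre of the dark 5 mm threaded hole (brass ring round it) in the top of a corner post of the box, level with the rim, at x = 36, y = -56 mm of the box.

How it is judged:
By the outcome, as a careful person would: the job done as asked, in the order asked, and still so for the second after the job is handed in, while the arm keeps its last pose, push and grip.
It also fails if it takes over 48 s, if anything falls off the work surface, if the arm or the gripper's body presses on something with over 40 N, if the wrist force passes 120 N, or if a joint passes its speed limit or range.

## Working session

There is one attempt and no reset: what is moved stays moved. The work goes in short steps, Python scripts to look and compute and a tool call to move; the robot and the scene stay as the last step left them, time stands still between calls to the robot, and variables do not carry over. Pictures are saved under pics/ and viewed, at most 10 in all, crops included, and the job is handed in when it is done.

Besides the shell and the picture viewer there is one more tool, called after "Emit:" as a command line: name --argument value ..., lists and objects as JSON in quotes. servo_tool: Moves the arm, as the interface text tells. Its arguments: {"type":"object","properties":{"fingers":{"type":"array","items":{"type":"number"}},"linear":{"type":"array","items":{"type":"array","items":{"type":"number"}}},"rotation":{"type":"array","items":{"type":"array","items":{"type":"number"}}},"force":{"type":"number"}},"required":["fingers","linear","rotation"]}

```bash
mkdir -p pics; python3 - <<'E'
from bench import r
import cv2,numpy as np
s=r.sense();print({k:np.round(v,3).tolist() for k,v in s.items()})
for n in("scene","top"):
    d=r.snapshot(n);cv2.imwrite(f"pics/{n}0.png",d["frame"][:,:,::-1])
    print(n,d["fx"],d["fy"],d["cx"],d["cy"],d["k1"]);print(np.round(d["camera_from_world"],4))
a=[cv2.imread(f"pics/{n}0.png") for n in("scene","top")]
E
```

```text
{'time': 0.0, 'joint_pos': [72.055, 7.517, 85.33, 0.001, 87.26, -4.893], 'qd': [0.036, 0.021, 0.037, -0.063, -0.005, -0.093], 'joint_efforts': [-0.0, -56.939, -50.055, -0.0, 0.015, 0.0], 'tool_pos': [135.31, 584.019, 249.216], 'tcp_rot': [-179.894, -0.011, 166.948], 'ft_force': [0.439, -0.035, 0.231], 'wrist_torque': [-0.042, -0.005, 0.023], 'grip_force': 0.0, 'finger_gap': 85.441}
scene 348.91983048922316 348.91983048922316 248.84121042711922 196.5781270085069 -0.024303315302664046
[[ 8.306000e-01 -5.568000e-01  9.000000e-03 -3.469202e+02]
 [ 2.723000e-01  4.202000e-01  8.656000e-01 -2.076214e+02]
 [-4.858000e-01 -7.165000e-01  5.006000e-01 -9.545382e+02]
 [ 0.000000e+00  0.000000e+00  0.000000e+00  1.000000e+00]]
top 391.54053172006815 391.54053172006815 254.35127030185924 193.624390824174 -0.042019603063271384
[[-7.400000e-03 -1.000000e+00  6.700000e-03  6.193730e+01]
 [ 9.931000e-01 -6.600000e-03  1.170000e-01 -4.356296e+02]
 [-1.169000e-01  7.500000e-03  9.931000e-01 -1.180626e+03]
 [ 0.000000e+00  0.000000e+00  0.000000e+00  1.000000e+00]]
```

View pics/top0.png

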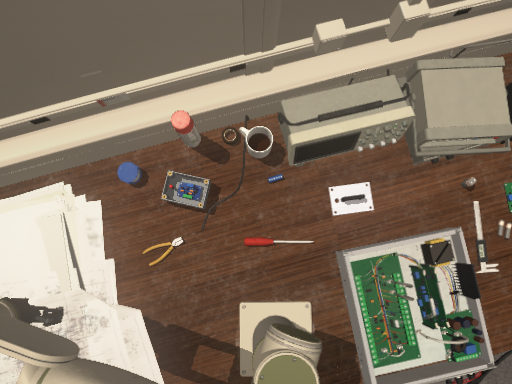

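View pics/scene0.png

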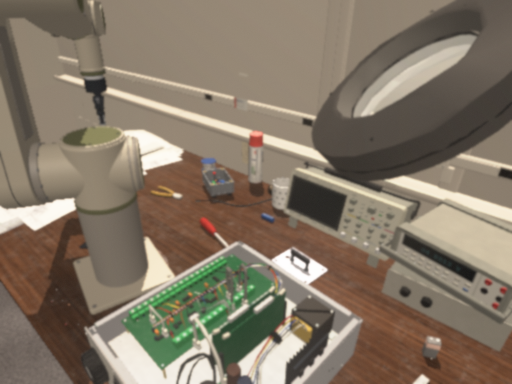

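Top view: the cover is at about (351,198), lamp-hole end to be confirmed. The box is at (186,190), the reel at (129,172) and the terminal block at (275,179). Next I'll enlarge the cover and the box.

```bash
cat > h.py <<'E'
import numpy as np, cv2
from bench import r
def K(d): return np.array([[d["fx"],0,d["cx"]],[0,d["fy"],d["cy"]],[0,0,1.]]),np.array([d["k1"],0,0,0,0.])
def rays(d,px):
    k,D=K(d); n=cv2.undistortPoints(np.array(px,float).reshape(-1,1,2),k,D).reshape(-1,2)
    T=np.array(d["camera_from_world"]); v=np.c_[n[:,0],-n[:,1],-np.ones(len(n))]@T[:3,:3]
    return -T[:3,:3].T@T[:3,3], v
def onplane(d,px,z):
    c,v=rays(d,px); return c+v*((z-c[2])/v[:,2])[:,None]
def proj(d,P):
    k,D=K(d); T=np.array(d["camera_from_world"]); p=np.atleast_2d(P)@T[:3,:3].T+T[:3,3]
    return cv2.projectPoints(p*[1,-1,-1],np.zeros(3),np.zeros(3),k,D)[0].reshape(-1,2)
def crop(d,x0,y0,w,h,s,name):
    cv2.imwrite(name,cv2.resize(d["frame"][y0:y0+h,x0:x0+w,::-1],None,fx=s,fy=s,interpolation=cv2.INTER_CUBIC))
E
python3 - <<'E'
from h import *
t=r.snapshot("top"); s=r.snapshot("scene")
print(rays(t,[[0,0]])[0],rays(s,[[0,0]])[0])
def im(d,x0,y0,w,h,k): return cv2.resize(d["frame"][y0:y0+h,x0:x0+w,::-1],None,fx=k,fy=k,interpolation=cv2.INTER_CUBIC)
A=np.hstack([im(t,155,165,60,50,6.6),im(t,322,175,60,50,6.6)]);B=np.hstack([im(s,190,150,60,50,6.6),im(s,265,240,60,50,6.6)])
o=np.vstack([A,B])[:600,:800];print(o.shape,A.shape);cv2.imwrite("pics/c1.png",o)
# cover white mask
f=t["frame"].astype(int);m=((f.min(2)>185)).astype(np.uint8);m[:175]=0;m[225:]=0;m[:,:320]=0;m[:,385:]=0
c=max(cv2.findContours(m,cv2.RETR_EXTERNAL,cv2.CHAIN_APPROX_NONE)[0],key=cv2.contourArea)
print(cv2.minAreaRect(onplane(t,c.reshape(-1,2),4)[:,:2].astype(np.float32)))
E
```

```text
[ 295.04914509   67.91340431 1223.03757611] [-119.03070783 -789.85864519  660.72573096]
(600, 792, 3) (330, 792, 3)
((422.2679138183594, -244.54812622070312), (88.81924438476562, 129.02516174316406), 7.083330154418945)
```

View pics/c1.png

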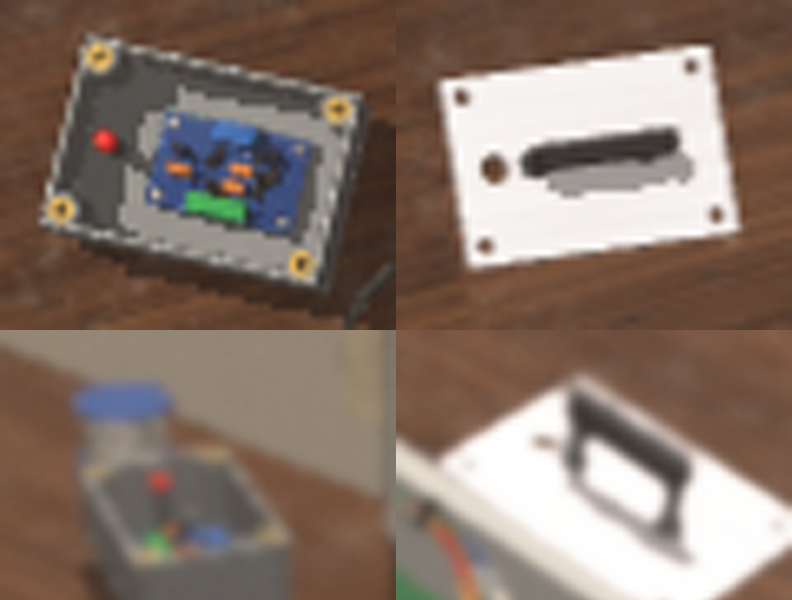

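The cover's lamp hole is at its left (+y) end with yaw about +7°. The box lamp is also at its left end, with yaw about -12°. Four brass rings are visible in the crop at (99,57), (338,109), (62,209) and (301,264). I'll fit these precisely.

```bash
cat >> h.py <<'E'
M={'a':(36,56),'b':(-36,56),'c':(-36,-56),'d':(36,-56)}
MP=np.array([M[k] for k in 'abcd'],float)
def wcent(w,p,rad):
    x,y=p; 
    for _ in range(5):
        yy,xx=np.mgrid[0:w.shape[0],0:w.shape[1]]; k=w*(np.hypot(xx-x,yy-y)<rad); x,y=(k*xx).sum()/k.sum(),(k*yy).sum()/k.sum()
    return x,y
def rigid(P,Q=MP):
    a=P.mean(0);b=Q.mean(0);H=(Q-b).T@(P-a);th=np.arctan2(H[0,1]-H[1,0],H[0,0]+H[1,1])
    R=np.array([[np.cos(th),-np.sin(th)],[np.sin(th),np.cos(th)]]);t=a-R@b
    return t,np.degrees(th),np.linalg.norm(P-(Q@R.T+t),axis=1)
def brass(d):
    f=d["frame"].astype(float); return np.clip((f[...,0]+f[...,1])/2-f[...,2]-35,0,None)*(f[...,0]>120)
E
python3 - <<'E'
from h import *
t=r.snapshot("top"); s=r.snapshot("scene")
g=lambda ox,oy,L:[(ox+(x-.5)/6.6,oy+(y-.5)/6.6) for x,y in L]
tb=[wcent(brass(t),p,3.2) for p in g(155,165,[(99,57),(62,209),(301,264),(338,109)])]
sb=[wcent(brass(s),p,3) for p in g(190,150,[(215,122),(97,140),(152,223),(270,205)])]
print(np.round(tb,2),np.round(sb,2))
X=[]
for p,q in zip(tb,sb):
    c1,v1=rays(t,p);c2,v2=rays(s,q);v1,v2=v1[0],v2[0]
    A=np.c_[v1,-v2];u=np.linalg.lstsq(A,c2-c1,rcond=None)[0]
    X.append((c1+u[0]*v1+c2+u[1]*v2)/2);print(np.round(X[-1],1),'gap',np.linalg.norm(A@u-(c2-c1)).round(2))
for z in(51,56,61,66,71): 
    P=onplane(t,tb,z)[:,:2];o=rigid(P);print(z,np.round(o[0],2),round(o[1],2),o[2].round(2),np.linalg.norm(P[0]-P[1]).round(1),np.linalg.norm(P[0]-P[3]).round(1))
f=t["frame"].astype(float).mean(2);w=np.clip(215-f,0,None)
ch=[wcent(w,p,3) for p in g(322,175,[(462-396,97),(485-396,246),(716-396,215),(691-396,66)])]
print(np.round(ch,2));o=rigid(onplane(t,ch,4)[:,:2]);print('cover',o)
m=(f>165).astype(np.uint8);m[:175]=0;m[225:]=0;m[:,:320]=0;m[:,385:]=0
c=max(cv2.findContours(m,0,cv2.CHAIN_APPROX_NONE)[0],key=cv2.contourArea);mm=np.zeros_like(m);cv2.drawContours(mm,[c],0,1,-1)
yx=np.argwhere(mm);print('area cent',onplane(t,yx[:,::-1].mean(0),4))
# handle bar black
w=((f<90)&(mm>0)).astype(float);yx=np.argwhere(w);P=onplane(t,yx[:,::-1],42)[:,:2].astype(np.float32)
print('bar',cv2.minAreaRect(P),P.mean(0))
E
```

```text
[[169.53 173.16]
 [163.75 196.21]
 [199.98 204.37]
 [205.66 181.14]] [[221.62 167.46]
 [204.   171.  ]
 [212.38 183.52]
 [230.6  180.5 ]]
[495.4 312.5  65.9] gap 1.51
[426.1 329.7  61.6] gap 0.6
[402.1 220.5  61.4] gap 3.31
[471.2 204.4  61.4] gap 1.78
51 [449.48 269.24] -13.02 [0.37 0.28 0.23 0.49] 72.1 112.8
56 [448.82 268.38] -13.02 [0.17 0.07 0.06 0.21] 71.8 112.3
61 [448.16 267.52] -13.02 [0.3  0.31 0.34 0.12] 71.5 111.9
66 [447.5  266.66] -13.02 [0.56 0.59 0.63 0.38] 71.2 111.4
71 [446.84 265.8 ] -13.02 [0.83 0.87 0.91 0.66] 70.9 110.9
[[331.17 189.39]
 [335.52 215.45]
 [370.73 207.89]
 [366.49 184.23]]
cover (array([ 418.94732329, -245.00035017]), np.float64(9.145204344575443), array([4.85061726, 6.35848662, 1.29127692, 3.07349688]))
area cent [[ 421.96253077 -244.63314576    4.        ]]
bar ((418.7699890136719, -233.73333740234375), (71.05694580078125, 109.17962646484375), 7.615877151489258) [ 418.82477 -235.8909 ]
```

```bash
cat > mv.py <<'E'
import sys,numpy as np
from bench import r
from scipy.spatial.transform import Rotation as R
# usage: mv.py x y z yaw  -> tool-frame shift (m) and turn (deg) from the measured pose
s=r.sense();T=R.from_euler('xyz',s['tcp_rot'],degrees=True)
a=list(map(float,sys.argv[1:]));p=np.array(s['tool_pos'])
G=R.from_euler('xyz',[180,0,a[3]],degrees=True)
print(np.round(T.inv().apply(np.array(a[:3])-p)/1000,4),np.round((T.inv()*G).as_rotvec(degrees=True),2),'|',s['time'],np.round(p,1),np.round(s['tcp_rot'],2),np.round(s['ft_force'],2),np.round(s['wrist_torque'],2),s['finger_gap'],s['grip_force'])
E
python3 mv.py 400 250 280 97.1
python3 - <<'E'
from h import *
t=r.snapshot("top");f=t["frame"].astype(float).mean(2);w=np.clip(200-f,0,None)
# predicted holes from rectangle pose, tight refine
th=np.radians(7.08);Rm=np.array([[np.cos(th),-np.sin(th)],[np.sin(th),np.cos(th)]])
P=np.c_[MP@Rm.T+[422.1,-244.6],np.full(4,4)];q=proj(t,P)
ch=[wcent(w,p,2.0) for p in q];print(q.round(2),np.round(ch,2),rigid(onplane(t,ch,4)[:,:2]))
E
```

```text
[-0.3332 -0.266  -0.0299] [-4.000e-02  2.000e-02  6.985e+01] | 0.3 [135.4 584.3 249.9] [-179.96   -0.    166.95] [-0.26  1.22  0.28] [-0.01 -0.01 -0.01] 85.27514584102906 0.0
[[331.59 189.22]
 [335.11 211.86]
 [370.15 207.19]
 [366.43 184.67]] [[331.41 189.33]
 [335.01 211.79]
 [370.07 207.1 ]
 [366.3  184.55]] (array([ 422.23541076, -244.21352826]), np.float64(7.277740130232743), array([0.30531495, 0.26768824, 0.05773446, 0.15689834]))
```

Emit:
servo_tool --fingers '[0.085, 0.085, 0.085, 0.085, 0.085, 0.085, 0.085, 0.085, 0.085, 0.085]' --linear '[[-0.0333, -0.0266, -0.003], [-0.0667, -0.0532, -0.006], [-0.1, -0.08, -0.009], [-0.1333, -0.1064, -0.012], [-0.1667, -0.133, -0.015], [-0.2, -0.16, -0.018], [-0.2333, -0.186, -0.021], [-0.2667, -0.213, -0.024], [-0.3, -0.24, -0.027], [-0.333, -0.266, -0.03]]' --rotation '[[0, 0, 7], [0, 0, 14], [0, 0, 21], [0, 0, 28], [0, 0, 35], [0, 0, 42], [0, 0, 49], [0, 0, 56], [0, 0, 63], [0, 0, 69.7]]'

```text
time: 1.35
tool_pos: [400.6, 248.6, 280.7]
tcp_rot: [180.0, -0.0, 97.0]
ft_force: [0.0, 0.4, -0.2]
finger_gap: 84.8
grip_force: 0.0
```

```bash
python3 mv.py 422.2 -244.2 150 97.28
```

```text
[-0.4918 -0.0384  0.1305] [ 0.04 -0.01 -0.32] | 1.35 [400.6 248.6 280.7] [ 1.7996e+02 -1.0000e-02  9.6960e+01] [ 0.01  0.4  -0.19] [ 0.03 -0.03  0.02] 84.77036177464716 0.0
```

Emit:
servo_tool --fingers '[0.05, 0.05, 0.05, 0.05, 0.05, 0.05, 0.05, 0.05, 0.05, 0.05]' --linear '[[-0.03, -0.0023, 0], [-0.075, -0.0058, 0], [-0.125, -0.0098, 0.005], [-0.175, -0.0137, 0.01], [-0.225, -0.0176, 0.015], [-0.275, -0.0215, 0.02], [-0.325, -0.0254, 0.03], [-0.375, -0.0293, 0.04], [-0.425, -0.0332, 0.05], [-0.465, -0.0363, 0.06]]' --rotation '[[0, 0, -0.3], [0, 0, -0.3], [0, 0, -0.3], [0, 0, -0.3], [0, 0, -0.3], [0, 0, -0.3], [0, 0, -0.3], [0, 0, -0.3], [0, 0, -0.3], [0, 0, -0.3]]'

```text
time: 2.35
tool_pos: [422.2, -218.2, 220.4]
tcp_rot: [179.9, 0.1, 97.5]
ft_force: [2.1, 0.4, 0.8]
finger_gap: 50.2
grip_force: 0.0
```

Emit:
servo_tool --fingers '[0.05, 0.05, 0.05, 0.05, 0.05, 0.05]' --linear '[[-0.0165, -0.0013, 0.02], [-0.0265, -0.0021, 0.055], [-0.0265, -0.0021, 0.09], [-0.0265, -0.0021, 0.12], [-0.0265, -0.0021, 0.12], [-0.0265, -0.0021, 0.12]]' --rotation '[[0, 0, 0], [0, 0, 0], [0, 0, 0], [0, 0, 0], [0, 0, 0], [0, 0, 0]]'

```text
time: 2.95
tool_pos: [423.7, -242.1, 100.6]
tcp_rot: [-180.0, -0.0, 97.6]
ft_force: [0.5, -0.1, -0.1]
finger_gap: 49.5
grip_force: 0.0
```

```bash
python3 mv.py 422.2 -244.2 34 97.28
```

```text
[-0.002  -0.0017  0.0666] [-0.04 -0.04  0.27] | 2.95 [ 423.7 -242.1  100.6] [-1.7996e+02 -4.0000e-02  9.7550e+01] [ 0.52 -0.05 -0.11] [ 0.01 -0.05  0.02] 49.48116639590645 0.0
```

Emit:
servo_tool --fingers '[0.05, 0.05, 0.05, 0.05, 0.05, 0.05]' --linear '[[-0.002, -0.0017, 0.02], [-0.002, -0.0017, 0.04], [-0.002, -0.0017, 0.054], [-0.002, -0.0017, 0.063], [-0.002, -0.0017, 0.0665], [-0.002, -0.0017, 0.0665]]' --rotation '[[0, 0, 0.3], [0, 0, 0.3], [0, 0, 0.3], [0, 0, 0.3], [0, 0, 0.3], [0, 0, 0.3]]'

```text
time: 3.55
tool_pos: [422.7, -244.5, 34.1]
tcp_rot: [180.0, 0.0, 97.3]
ft_force: [-0.4, -0.6, -0.3]
finger_gap: 49.9
grip_force: 0.0
```

Emit:
servo_tool --fingers '[0.02, 0.0, 0.0, 0.0, 0.0, 0.0, 0.0, 0.0]' --linear '[[0, 0, 0], [0, 0, 0], [0, 0, 0], [0, 0, 0], [0, 0, 0], [0, 0, 0], [0, 0, 0], [0, 0, 0]]' --rotation '[[0, 0, 0], [0, 0, 0], [0, 0, 0], [0, 0, 0], [0, 0, 0], [0, 0, 0], [0, 0, 0], [0, 0, 0]]' --force 80

```text
time: 4.35
tool_pos: [423.0, -244.8, 34.7]
tcp_rot: [179.9, 0.1, 97.2]
ft_force: [-1.2, 0.8, 4.7]
finger_gap: 10.4
grip_force: 78.8
```

```bash
python3 mv.py 422.2 -244.2 154 97.28
```

```text
[ 0.0006 -0.0006 -0.1193] [ 0.06  0.05 -0.03] | 4.35 [ 423.  -244.8   34.7] [1.7994e+02 5.0000e-02 9.7250e+01] [-1.24  0.79  4.73] [ 0.18  0.13 -0.01] 10.387393868076796 78.84691715240479
```

Emit:
servo_tool --fingers '[0, 0, 0, 0, 0, 0, 0, 0]' --linear '[[0, 0, -0.004], [0, 0, -0.012], [0, 0, -0.03], [0, 0, -0.05], [0, 0, -0.075], [0, 0, -0.1], [0, 0, -0.12], [0, 0, -0.12]]' --rotation '[[0, 0, 0], [0, 0, 0], [0, 0, 0], [0, 0, 0], [0, 0, 0], [0, 0, 0], [0, 0, 0], [0, 0, 0]]'

```text
time: 5.15
tool_pos: [424.1, -245.6, 157.4]
tcp_rot: [179.8, 0.2, 97.3]
ft_force: [1.2, -0.5, -2.8]
finger_gap: 10.4
grip_force: 78.3
```

```bash
python3 mv.py 448.2 267.5 150 77; python3 - <<'E'
from h import *
t=r.snapshot("top");s=r.snapshot("scene")
im=lambda d,x0,y0:cv2.resize(d["frame"][y0:y0+80,x0:x0+80,::-1],None,fx=5,fy=5,interpolation=cv2.INTER_CUBIC)
cv2.imwrite("pics/lift.png",np.hstack([im(t,320,160),im(s,260,200)]))
E
```

```text
[0.506  0.0887 0.0057] [ 0.28  0.19 20.25] | 5.15 [ 424.1 -245.6  157.4] [179.76   0.23  97.25] [ 1.23 -0.54 -2.84] [-0.01 -0.06 -0.02] 10.399711271306654 78.25474977493286
```

View pics/lift.png

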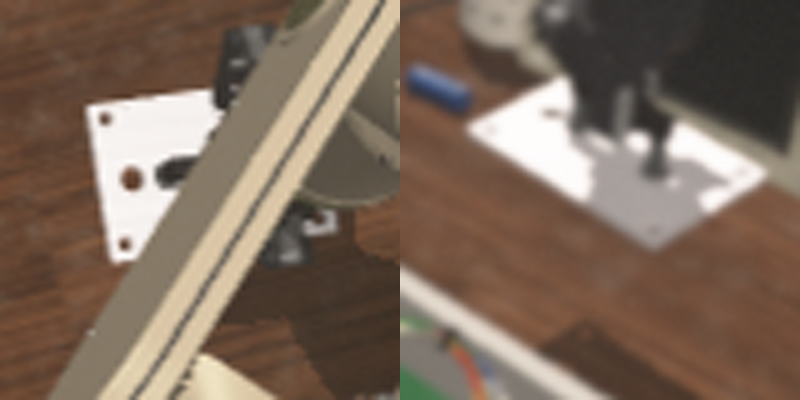

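The cover is lifted and level. In the top view (left half of the crop) the left holes are visible at (105,118) and (125,244), and the lamp hole at (131,180). Next I carry it in a straight line to the box.

Emit:
servo_tool --fingers '[0, 0, 0, 0, 0, 0, 0, 0, 0, 0]' --linear '[[0.012, 0.0021, 0], [0.036, 0.0063, 0], [0.072, 0.0126, 0], [0.112, 0.0196, 0], [0.152, 0.0266, 0], [0.192, 0.0337, 0], [0.232, 0.0407, 0], [0.272, 0.0477, 0], [0.312, 0.0547, 0], [0.352, 0.0617, 0]]' --rotation '[[0, 0, 0.5], [0, 0, 1.5], [0, 0, 3], [0, 0, 4.5], [0, 0, 6], [0, 0, 7.5], [0, 0, 9], [0, 0, 10.5], [0, 0, 12], [0, 0, 13.5]]'

```text
time: 6.25
tool_pos: [437.4, 114.7, 152.1]
tcp_rot: [-179.8, 0.0, 83.7]
ft_force: [1.4, 0.1, -2.7]
finger_gap: 10.7
grip_force: 78.1
```

```bash
python3 mv.py 448.2 267.5 150 77
```

```text
[ 0.1531 -0.0061  0.0021] [-0.15  0.04  6.67] | 6.25 [437.4 114.7 152.1] [-1.7985e+02  3.0000e-02  8.3670e+01] [ 1.43  0.09 -2.73] [-0.03 -0.07  0.01] 10.677119686692198 78.13422918319702
```

Emit:
servo_tool --fingers '[0, 0, 0, 0, 0, 0, 0, 0, 0, 0]' --linear '[[0.038, -0.0015, 0], [0.073, -0.003, 0], [0.103, -0.0041, 0], [0.128, -0.005, 0], [0.145, -0.0058, 0], [0.152, -0.006, 0], [0.152, -0.006, 0], [0.152, -0.006, 0], [0.152, -0.006, 0], [0.152, -0.006, 0]]' --rotation '[[0, 0, 1.5], [0, 0, 3], [0, 0, 4.5], [0, 0, 6], [0, 0, 6.7], [0, 0, 6.7], [0, 0, 6.7], [0, 0, 6.7], [0, 0, 6.7], [0, 0, 6.7]]'

```text
time: 7.25
tool_pos: [449.9, 263.5, 153.8]
tcp_rot: [-180.0, 0.0, 77.0]
ft_force: [-0.4, -0.0, -2.4]
finger_gap: 10.8
grip_force: 78.2
```

```bash
python3 mv.py 448.2 267.5 120 77; python3 - <<'E'
from h import *
t=r.snapshot("top");s=r.snapshot("scene")
im=lambda d,x0,y0:cv2.resize(d["frame"][y0:y0+80,x0:x0+80,::-1],None,fx=5,fy=5,interpolation=cv2.INTER_CUBIC)
cv2.imwrite("pics/over.png",np.hstack([im(t,145,150),im(s,180,120)]))
E
```

```text
[ 0.0035 -0.0025  0.0338] [-0.    0.01 -0.01] | 7.25 [449.9 263.5 153.8] [-1.800e+02  1.000e-02  7.699e+01] [-0.35 -0.05 -2.43] [ 0.   -0.01 -0.01] 10.80062029948956 78.15213203430176
```

View pics/over.png

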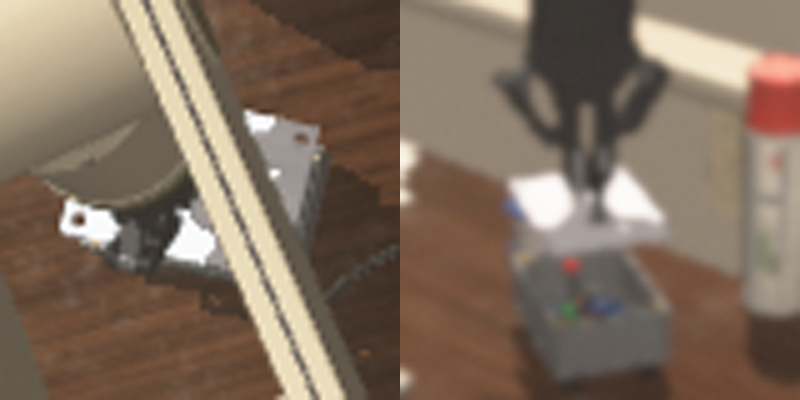

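The cover hangs over the box. In the top crop its hole b is visible at about (78,219) and hole d at about (302,137). I'll measure these two diagonal holes.

```bash
cat > hold.py <<'E'
import sys
from h import *
# hold.py zplane name=px,py ... : holes seen in the top picture -> cover pose at that plane
t=r.snapshot("top");s=r.sense();f=t["frame"].astype(float).mean(2)
z=float(sys.argv[1]);ks=[];q=[]
for a in sys.argv[2:]:
    k,p=a.split('=');x,y=map(float,p.split(','))
    i,j=int(round(y)),int(round(x));pat=f[i-4:i+5,j-4:j+5]
    print(k);print(pat.astype(int))
    w=np.clip(0.8*np.median(f[i-3:i+4,j-3:j+4])-f,0,None)
    ks.append(k);q.append(wcent(w,(x,y),2.0))
P=onplane(t,q,z)[:,:2];o=rigid(P,np.array([M[k] for k in ks],float))
print(np.round(q,2),P.round(1),'dist',np.linalg.norm(P[0]-P[1]).round(2),'pose',o[0].round(2),round(o[1],2),'tcp',np.round(s['tool_pos'],1))
E
python3 hold.py 123.8 b=160.5,193.7 d=205.3,177.3
```

```text
b
[[ 80  82 219 225 153 100 103 112 116]
 [ 82 122 246 249 248 221 220 129 126]
 [ 73 122 248 236 169 209 248 247 247]
 [ 77 215 249 163  89 106 244 250 250]
 [ 75 222 249 158  86 106 248 250 250]
 [120 246 250 241 211 246 250 250 250]
 [ 86 153 229 232 248 250 250 250 250]
 [ 78  88 114 117 131 160 194 241 250]
 [ 82  82  84  86  88 154 160 175 185]]
d
[[118  78  80  78  76  76  78  77  73]
 [151 146 127 107  89  75  76  75  72]
 [153 152 151 148 148 147 128 122  68]
 [155 155 153 136 129 148 148 127  73]
 [155 155 138  83  84 117 151 113  78]
 [156 155 146 126 114 118 150  93  74]
 [153 153 151 140 141 152 153 133 119]
 [151 151 152 150 151 152 142 123  88]
 [153 153 153 153 152 149 135 163  78]]
[[160.26 193.45]
 [204.49 177.  ]] [[426.7 325.8]
 [473.  200.9]] dist 133.21 pose [449.83 263.38] -12.42 tcp [450.  263.9 153.9]
```

```bash
python3 mv.py 448.6 268.1 108 77
```

```text
[ 0.0038 -0.0023  0.0459] [ 0.01 -0.01  0.01] | 7.4 [450.  263.9 153.9] [ 1.7999e+02 -1.0000e-02  7.7010e+01] [ 0.13  0.11 -2.47] [0.02 0.05 0.01] 10.684334784693961 78.15152049064636
```

Emit:
servo_tool --fingers '[0, 0, 0, 0, 0, 0, 0, 0, 0, 0]' --linear '[[0.002, -0.0012, 0.006], [0.0038, -0.0023, 0.014], [0.0038, -0.0023, 0.022], [0.0038, -0.0023, 0.03], [0.0038, -0.0023, 0.037], [0.0038, -0.0023, 0.043], [0.0038, -0.0023, 0.046], [0.0038, -0.0023, 0.046], [0.0038, -0.0023, 0.046], [0.0038, -0.0023, 0.046]]' --rotation '[[0, 0, 0], [0, 0, 0], [0, 0, 0], [0, 0, 0], [0, 0, 0], [0, 0, 0], [0, 0, 0], [0, 0, 0], [0, 0, 0], [0, 0, 0]]'

```text
time: 8.4
tool_pos: [448.8, 268.6, 108.3]
tcp_rot: [180.0, -0.0, 77.0]
ft_force: [0.4, 0.0, -2.3]
finger_gap: 10.4
grip_force: 78.2
```

```bash
python3 mv.py 448.6 268.1 100 77; python3 - <<'E'
from h import *
t=r.snapshot("top");s=r.snapshot("scene")
im=lambda d,x0,y0:cv2.resize(d["frame"][y0:y0+80,x0:x0+80,::-1],None,fx=5,fy=5,interpolation=cv2.INTER_CUBIC)
cv2.imwrite("pics/low.png",np.hstack([im(t,145,150),im(s,180,120)]))
E
```

```text
[-0.0006 -0.      0.0083] [ 0.04 -0.03  0.05] | 8.4 [448.8 268.6 108.3] [ 1.7996e+02 -3.0000e-02  7.7050e+01] [ 0.42  0.04 -2.34] [-0.    0.02  0.01] 10.444075163401438 78.15500736236572
```

View pics/low.png

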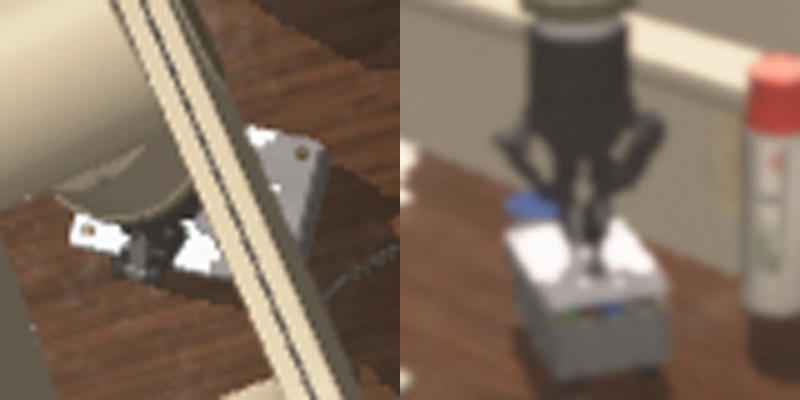

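The cover sits squarely above the box. Brass shows through holes b (88,231) and d (302,153). Now I lower it slowly and watch the force.

Emit:
servo_tool --fingers '[0, 0, 0, 0, 0, 0, 0, 0]' --linear '[[-0.0003, 0, 0.001], [-0.0005, 0, 0.002], [-0.0005, 0, 0.003], [-0.0005, 0, 0.004], [-0.0005, 0, 0.005], [-0.0005, 0, 0.006], [-0.0005, 0, 0.006], [-0.0005, 0, 0.006]]' --rotation '[[0, 0, 0], [0, 0, 0], [0, 0, 0], [0, 0, 0], [0, 0, 0], [0, 0, 0], [0, 0, 0], [0, 0, 0]]'

```text
time: 9.3
tool_pos: [448.3, 268.0, 101.8]
tcp_rot: [-180.0, 0.0, 77.0]
ft_force: [0.2, 0.4, -1.8]
finger_gap: 10.7
grip_force: 78.2
```

Emit:
servo_tool --fingers '[0, 0, 0, 0, 0, 0, 0]' --linear '[[0, 0, 0.0005], [0, 0, 0.001], [0, 0, 0.0015], [0, 0, 0.002], [0, 0, 0.002], [0, 0, 0.002], [0, 0, 0.002]]' --rotation '[[0, 0, 0], [0, 0, 0], [0, 0, 0], [0, 0, 0], [0, 0, 0], [0, 0, 0], [0, 0, 0]]'

```text
time: 10.0
tool_pos: [448.4, 268.0, 99.8]
tcp_rot: [180.0, -0.0, 77.1]
ft_force: [-0.3, 0.7, -2.5]
finger_gap: 10.7
grip_force: 78.2
```

Emit:
servo_tool --fingers '[0, 0, 0, 0, 0, 0, 0]' --linear '[[0, 0, 0.0005], [0, 0, 0.001], [0, 0, 0.0015], [0, 0, 0.002], [0, 0, 0.002], [0, 0, 0.002], [0, 0, 0.002]]' --rotation '[[0, 0, 0], [0, 0, 0], [0, 0, 0], [0, 0, 0], [0, 0, 0], [0, 0, 0], [0, 0, 0]]'

```text
time: 10.7
tool_pos: [448.3, 268.0, 97.8]
tcp_rot: [180.0, -0.0, 77.0]
ft_force: [0.5, 0.5, -2.9]
finger_gap: 10.7
grip_force: 78.2
```

```bash
python3 mv.py 448.6 268.1 96 77; python3 - <<'E'
from h import *
t=r.snapshot("top")
im=lambda x0,y0:cv2.resize(t["frame"][y0:y0+16,x0:x0+16,::-1],None,fx=24,fy=24,interpolation=cv2.INTER_NEAREST)
cv2.imwrite("pics/holes.png",np.hstack([im(155,188),im(198,173)]))
E
```

```text
[0.0001 0.0002 0.0018] [ 0.   -0.    0.05] | 10.7 [448.3 268.   97.8] [180.    -0.    77.05] [ 0.53  0.46 -2.92] [-0.02 -0.01  0.02] 10.728730660169617 78.15636992454529
```

View pics/holes.png

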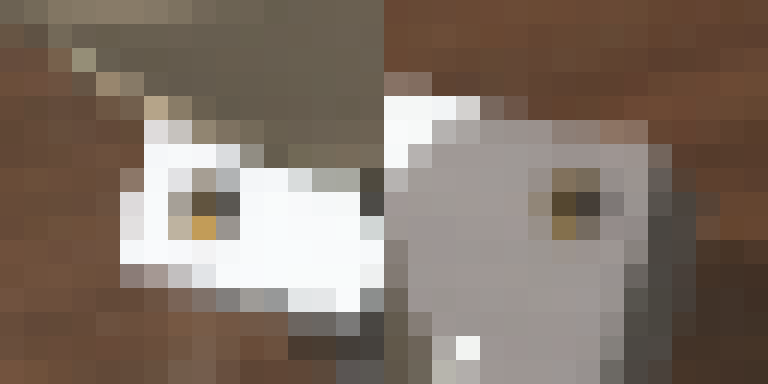

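Through both holes the brass and the dark thread are visible, with the hole centres at roughly (163.3,196.3) and (205.8,181.3). I'll compute the pose from the blue channel, where brass and thread are both dark.

```bash
cat > fit.py <<'E'
import sys
from h import *
z=float(sys.argv[1])  # plane of cover top
acc=[]
for _ in range(3):
    t=r.snapshot("top");f=t["frame"][...,2].astype(float);q=[]
    for x,y in((163.3,196.3),(205.8,181.3)):
        i,j=round(y),round(x);bg=np.percentile(f[i-2:i+3,j-2:j+3],75)
        q.append(wcent(np.clip(bg-8-f,0,None),(x,y),2.3))
    acc.append(q)
q=np.mean(acc,0);P=onplane(t,q,z)[:,:2];o=rigid(P,MP[[1,3]])
print(q.round(2),P.round(1),np.linalg.norm(P[0]-P[1]).round(2),'cover',o[0].round(2),round(o[1],2))
tb=[[169.53,173.16],[163.75,196.21],[199.98,204.37],[205.66,181.14]]
for zz in(58,60,62,64): 
  b=rigid(onplane(t,tb,zz)[:,:2]);print(zz,'box',b[0].round(2),round(b[1],2))
s=r.sense();print(s['tool_pos'],s['tcp_rot'],s['ft_force'])
E
python3 fit.py 67.8
```

```text
[[163.14 196.18]
 [205.47 181.02]] [[425.2 330.2]
 [469.9 204.7]] 133.26 cover [447.54 267.45] -13.16
58 box [448.56 268.04] -13.02
60 box [448.29 267.7 ] -13.02
62 box [448.03 267.35] -13.02
64 box [447.77 267.01] -13.02
[448.34346557 268.02549438  97.81866739] [ 1.79997200e+02 -4.82079033e-04  7.70515029e+01] [-0.64104256  0.05099344 -3.1592581 ]
```

Emit:
servo_tool --fingers '[0, 0, 0, 0, 0, 0, 0]' --linear '[[0, 0, 0.0005], [0, 0, 0.001], [0, 0, 0.0015], [0, 0, 0.002], [0, 0, 0.002], [0, 0, 0.002], [0, 0, 0.002]]' --rotation '[[0, 0, 0], [0, 0, 0], [0, 0, 0], [0, 0, 0], [0, 0, 0], [0, 0, 0], [0, 0, 0]]'

```text
time: 11.6
tool_pos: [448.3, 268.0, 95.8]
tcp_rot: [180.0, -0.0, 77.0]
ft_force: [-0.3, 0.3, -2.5]
finger_gap: 10.7
grip_force: 78.2
```

Emit:
servo_tool --fingers '[0, 0, 0, 0, 0, 0, 0]' --linear '[[0.0001, 0.0005, 0.0005], [0.0001, 0.0005, 0.001], [0.0001, 0.0005, 0.0015], [0.0001, 0.0005, 0.002], [0.0001, 0.0005, 0.002], [0.0001, 0.0005, 0.002], [0.0001, 0.0005, 0.002]]' --rotation '[[0, 0, 0], [0, 0, 0], [0, 0, 0], [0, 0, 0], [0, 0, 0], [0, 0, 0], [0, 0, 0]]'

```text
time: 12.3
tool_pos: [448.9, 268.0, 94.0]
tcp_rot: [180.0, -0.0, 77.0]
ft_force: [-1.7, -1.7, 2.7]
finger_gap: 10.8
grip_force: 78.8
```

Emit:
servo_tool --fingers '[0, 0, 0, 0, 0, 0, 0]' --linear '[[0, 0, 0.0005], [0, 0, 0.001], [0, 0, 0.0015], [0, 0, 0.0015], [0, 0, 0.0015], [0, 0, 0.0015], [0, 0, 0.0015]]' --rotation '[[0, 0, 0], [0, 0, 0], [0, 0, 0], [0, 0, 0], [0, 0, 0], [0, 0, 0], [0, 0, 0]]'

```text
time: 13.0
tool_pos: [448.9, 268.0, 92.8]
tcp_rot: [180.0, -0.0, 77.0]
ft_force: [-4.3, -2.6, 7.7]
finger_gap: 10.9
grip_force: 79.5
```

Touch felt: about 10 N net, with contact starting at TCP z≈95.2, so the rim is at about 61 mm as measured. I'll check alignment while in contact.

```bash
python3 mv.py 448.6 268.1 105.2 77; python3 fit.py 64
```

```text
[-0.     -0.0003 -0.0124] [ 0.01 -0.    0.05] | 13.0 [448.9 268.   92.8] [179.99  -0.    77.05] [-4.33 -2.62  7.69] [-0.41  0.64 -0.  ] 10.865879546020826 79.49283242225647
[[163.47 196.05]
 [205.65 181.06]] [[426.  330.1]
 [470.3 204.6]] 133.1 cover [448.17 267.35] -13.29
58 box [448.56 268.04] -13.02
60 box [448.29 267.7 ] -13.02
62 box [448.03 267.35] -13.02
64 box [447.77 267.01] -13.02
[448.93435663 268.04464471  92.81693372] [ 1.79990372e+02 -5.98434787e-03  7.70474279e+01] [-4.06690832 -1.81663256  6.47103504]
```

Aligned to within 0.3 mm. Now I raise it to 1 cm above the contact height (TCP z≈105.2).

Emit:
servo_tool --fingers '[0, 0, 0, 0, 0, 0, 0, 0, 0, 0]' --linear '[[0, 0, -0.001], [0, 0, -0.0025], [0, 0, -0.0045], [0, 0, -0.0065], [0, 0, -0.0085], [0, 0, -0.0105], [0, 0, -0.012], [0, 0, -0.0125], [0, 0, -0.0125], [0, 0, -0.0125]]' --rotation '[[0, 0, 0], [0, 0, 0], [0, 0, 0], [0, 0, 0], [0, 0, 0], [0, 0, 0], [0, 0, 0], [0, 0, 0], [0, 0, 0], [0, 0, 0]]'

```text
time: 14.15
tool_pos: [448.8, 268.0, 104.7]
tcp_rot: [-180.0, 0.0, 77.0]
ft_force: [-0.5, -0.1, -2.3]
finger_gap: 10.5
grip_force: 78.2
```

```bash
python3 mv.py 448.6 268.1 105.2 77; python3 fit.py 75; python3 - <<'E'
from h import *
t=r.snapshot("top");s=r.snapshot("scene")
im=lambda d,x0,y0,n,k:cv2.resize(d["frame"][y0:y0+n,x0:x0+n,::-1],None,fx=k,fy=k,interpolation=cv2.INTER_CUBIC)
cv2.imwrite("pics/fin.png",np.hstack([im(t,145,150,80,5),im(s,190,145,50,8)]))
E
```

```text
[ 0.0001 -0.0002 -0.0005] [-0.    0.    0.05] | 14.15 [448.8 268.  104.7] [-180.      0.     77.05] [-0.46 -0.06 -2.28] [0.   0.07 0.03] 10.485980604275012 78.2213544845581
[[162.82 195.75]
 [205.19 180.54]] [[425.7 329.6]
 [470.2 204.7]] 132.6 cover [447.96 267.12] -13.1
58 box [448.56 268.04] -13.02
60 box [448.29 267.7 ] -13.02
62 box [448.03 267.35] -13.02
64 box [447.77 267.01] -13.02
[448.77084645 267.95232876 104.68175256] [-1.79991471e+02  7.11551626e-03  7.70453004e+01] [-0.06984991  0.39098982 -2.24582723]
```

View pics/fin.png

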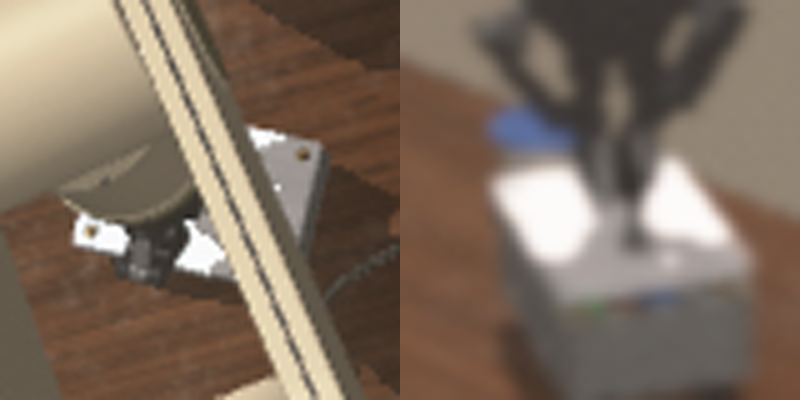

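The cover is held level about 1 cm above the rim. Brass is visible in holes b (91,231) and d (303,154), and the pose is within 0.5 mm of the box.

```bash
python3 -c "
from bench import r
print(r.hand_in())"
```

```text
the job is handed in; nothing more can be done
None
```

The job is handed in at about 14.5 s: the cover touched the rim at about 10 N and is now held about 1 cm above it, level, with its holes within about 0.5 mm of the threaded holes by camera measurement; the terminal block and solder reel were not touched.

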